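Square up a column of slide cases and hold it in the corner

ROBOT

A 7-joint arm with a two-finger parallel gripper is mounted at the origin on the work surface. World frame = base frame: x ahead of the robot, y to its left, z up, the work surface at z = 0. Lengths are in m, angles in rad, forces in N, time in s.
With the tool pointing down it reaches from about 0.4 to 0.875 m from the base axis. Payload 19.3 kg.
Tool frame: the origin (TCP) lies at the very end of the fingers, on their centre line; the grasp point (between the pads) lies 19 mm behind it; z points along the fingers, y is the direction in which the jaws open and shut (so a half turn about z gives the same grasp; the last joint's range is limited). The gripper opens to 85 mm and grips with 20 to 120 N. Pads are 22 mm wide; open, the fingers measure 114 mm over their backs; the gripper's body (76 mm by 85 mm) begins 54 mm behind the grasp point. The pads swing forward as they close: fully open they stand 13 mm farther back than shut.
Start: joints at [-1.407, 0.521, -0.036, 1.599, 0.021, 1.021, -0.113], TCP at [0.145, 0.608, 0.231] pointing down, gripper open.
Joint ranges: [-2.91, 2.91], [-0.3, 2.13], [-1.5, 1.42], [0.17, 2.43], [-1.26, 4.41], [0.16, 1.93], [-2.52, 2.52]. Speed limits (rad/s): [1.89, 1.89, 2.39, 2.39, 3.01, 3.01, 3.01].

INTERFACE

Orientations are given as [roll, pitch, yaw] about the fixed x, y, z axes, in that order (R = Rz(yaw) Ry(pitch) Rx(roll)).
In Python, from workcell import bot gives the robot as it stands.
- The arm moves only by the tool apply_moves, never from a script. Its argument "commands" is a list of rows, each an object with "travel": the shift along the tool's x, y, z in m, a list of three; "twist": the turn, a rotation vector about the tool's x, y, z in degrees, a list of three; "claw": the finger opening in m, from 0 to 0.0854. A call has 1 to 10 rows; each row is the pose to reach, as a shift and turn from the pose commanded when the call began, along the tool's axes at that moment; what a row does not reach only later rows make up. A row lasts 1/10 s, in which the tool goes at most 50 mm and 8.59 degrees, less where a joint would pass 70% of its speed; a pose out of reach is approached as far as the arm can. A call with a gripper value outside its range is refused whole. The fingers move at their own pace and stop on an object; "force" is the grip in N (left out, the last holds). Time passes only in rows, so rows that repeat a pose let the fingers close. It gives the time, the measured TCP pose, the force and the opening at its end, in the units of the state.
- bot.observe(): the state, without advancing time (a new reading comes with each control period).
- bot.grab_frame(name): name is "scene" or "side" or "wrist"; returns a dict with "frame" (480x640x3 uint8, blue, green, red), "fx", "fy", "cx", "cy" (pixels), "pose" (4x4, takes a point from camera to world coordinates); the wrist camera has in their place "tool_from_camera" (4x4, takes a point from camera to tool coordinates, whose origin is the TCP and whose axes are the flange's). Camera axes: x right, y up, looking along -z (the intrinsics and any distortion apply to the point x, -y, -z); pixel columns grow to the right and rows downward; lengths in m; the calibration is good to about 2 mm. A picture is of the moment at which its call begins: read the wrist's pose just before it. There is no depth.
- bot.job_done(): hands the job in, once; it reports no verdict.
The state is a dict: "clock": time; "qpos": joint angles; "qd": joint speeds; "joint_efforts": joint torques, N m; "position": TCP position; "tool_rot": TCP orientation; "force": force on the tool from outside, world axes, zero at the start; "moment": the same for the moment, N m; "grip_width": finger opening in m.
Only numpy, scipy, OpenCV 4.12 (cv2) and the standard library are available. Lean on these libraries where they do the work, as an engineer would, in place of code of your own. Each camera call takes 0.05 s, during which the arm holds its last target.

TASK

Build up the column of closed slide cases in the squaring stand: set the taller of the two loose long cases squarely on the case that already stands there and let go of it, then set the flat long case squarely on top of that. Press the flat case firmly but not roughly into the corner so that it lies flush against the end fence and the side fence at the same time, and finish while still holding it pressed there with the gripper (a colleague bands the column while you hold it). Leave everything else on the bench where it stands.

Things in the scene. Friction and masses are not known exactly. Their poses are not given: they have to be found in the camera images.
- stand: Fixed aluminium plate, 150 (x) by 110 (y) by 8 mm, with two steel fences, 104 mm high from the bench, forming an inside corner. Origin: at bench level below the centre of a case lying flush in the corner, whose axes are then along the stand's. x points to the end fence (inner face at x = +50 mm), y to the side fence (inner face at y = +28 mm), z up. Yaw within 0.35 rad of the world axes.
- end_fence: Steel end fence of the stand: an upright 12 mm thick, 44 mm wide (y from -22 to +22 mm) whose inner face, looking to -x of the stand, is at x = +50 mm. Cases drag on the fences and on one another with a friction coefficient of roughly 0.5 to 0.7. Its origin and axes are those of the stand.
- side_fence: Side fence of the stand: two steel uprights 16 mm wide (x from 34 to 50 and -50 to -34 mm), 14 mm thick, inner faces at y = +28 mm. The 68 mm gap between them lets a finger through to the middle of a case's side; a bar closes it only up to 26 mm above the bench. Its origin and axes are those of the stand.
- base_case: Closed white plastic slide case, 100 (x) by 56 (y) by 36 mm high, about 0.3 kg, loose; it already stands on the stand's plate, some 2.5 to 5 mm clear of both fences and nearly square to them. Origin: centre of its underside; z up.
- tall_case: Closed white plastic slide case, 100 (x) by 56 (y) by 42 mm high, about 0.22 kg, loose on the bench: the taller of the two loose long cases. Origin: centre of its underside; x along its length, z up. Either way round is the same.
- flat_case: Closed white plastic slide case, 100 (x) by 56 (y) by 30 mm high, about 0.16 kg, loose on the bench: the flatter of the two loose long cases. Origin: centre of its underside; x along its length, z up. Either way round is the same. On top of the column its underside is 86 mm above the bench, so the fences cover its lower 18 mm.
- small_case: Bystander: small square closed slide case, 56 by 56 by 30 mm high, loose on the bench. Not part of the column. Origin: centre of its underside.
- reagent_bottle: Bystander: small white bottle, 34 mm in diameter, 65 mm high. Origin: centre of its underside.
- amber_bottle: Bystander: small amber bottle, 40 mm in diameter, 75 mm high. Origin: centre of its underside.
- sample_jar: Bystander: low clear jar, 52 mm in diameter, 50 mm high. Origin: centre of its underside.
- timer: Bystander: white bench timer, 55 by 70 by 22 mm high. Origin: centre of its underside.
- tube_rack: Bystander: grey rack with capped tubes, 75 by 160 mm, about 82 mm high. Origin: centre of its underside.
Things that resemble listed ones, but are neither listed nor needed, are in the scene too. What is shaped like the flat_case but blue is not meant. What is shaped like the tall_case but purple is not meant.

How it is judged:
On the way, in this order (a step that is already met when the one before it is completed fails the run):
1. the tall case stands squarely on the base case in the stand and has been let go, the flat case still away from the column (horizontal distance between tall_case and base_case below 0.008 m and z of tall_case in the frame of stand between 0.041 and 0.047 m and angle between the x axis of tall_case and the x axis of base_case, either way round below 0.07 rad and angle between tall_case's own z axis and vertical below 0.05 rad and horizontal distance between base_case and stand below 0.012 m and angle between the x axis of base_case and the x axis of stand, either way round below 0.07 rad and z of base_case in the frame of stand between 0.005 and 0.011 m and contact force between the fingers and tall_case below 0.1 N and horizontal distance between flat_case and stand above 0.08 m), for 0.2 s.
2. the flat case lies on the tall case and is pressed against both fences at once (contact force between flat_case and end_fence above 1 N and contact force between flat_case and side_fence above 1 N and x of flat_case in the frame of stand between -0.003 and 0.003 m and y of flat_case in the frame of stand between -0.003 and 0.003 m and z of flat_case in the frame of stand between 0.083 and 0.09 m and angle between the x axis of flat_case and the x axis of stand, either way round below 0.035 rad and angle between flat_case's own z axis and vertical below 0.05 rad and contact force between the fingers and flat_case above 1 N), for 0.3 s.
At the end, for the whole second after the job is handed in: Gripper on the flat case (over 1 N), which pushes on both fences (over 1 N each), within 3 mm and 2 degrees of flush, lying on the tall case; tall case let go, on the base case within 8 mm and 4 degrees; base case on the stand within 12 mm and 4 degrees of the corner position; all at rest (all of step 2 and horizontal distance between tall_case and base_case below 0.008 m and z of tall_case in the frame of stand between 0.041 and 0.047 m and angle between the x axis of tall_case and the x axis of base_case, either way round below 0.07 rad and angle between tall_case's own z axis and vertical below 0.05 rad and horizontal distance between base_case and stand below 0.012 m and angle between the x axis of base_case and the x axis of stand, either way round below 0.07 rad and z of base_case in the frame of stand between 0.005 and 0.011 m and contact force between the fingers and tall_case below 0.1 N and linear speed of each of flat_case, tall_case below 0.02 m/s); the arm keeps its last pose, push and grip.
It fails at once if a bystander was disturbed (moved by over 30 mm) (distance of any of small_case, reagent_bottle, amber_bottle, sample_jar, timer, tube_rack from where it was at the start of the episode above 0.03 m).
It fails at once if the flat case was rammed into a fence (over 60 N) (contact force between flat_case and end_fence above 60 N or contact force between flat_case and side_fence above 60 N).
It also fails if it takes over 72 s, if anything falls off the work surface, if the arm or the gripper's body presses on something with over 40 N, if the wrist force passes 120 N, or if a joint passes its speed limit or range.

## Working session

There is one attempt and no reset: what is moved stays moved. The work goes in short steps, Python scripts to look and compute and a tool call to move; the robot and the scene stay as the last step left them, time stands still between calls to the robot, and variables do not carry over. Pictures are saved under pics/ and viewed, and the job is handed in when it is done.

Besides the shell and the picture viewer there is one more tool, called after "Request:" as name([rows], argument=value, ...), one row to a line, values as JSON. apply_moves: Moves the arm, as the interface text tells. Its arguments: {"type":"object","properties":{"commands":{"type":"array"},"force":{"type":"number"}},"required":["commands"]}

```bash
ls; mkdir -p pics; python3 - <<'E'
from workcell import bot
import cv2,numpy as np
print(bot.observe())
for n in("scene","side","wrist"):
    f=bot.grab_frame(n); cv2.imwrite(f"pics/{n}0.png",f["frame"])
    print(n,{k:(np.round(v,4).tolist() if hasattr(v,'tolist') else v) for k,v in f.items() if k!="frame"})
E
```

```text
pics
{'clock': 0.0, 'qpos': array([-1.40721545,  0.52201609, -0.03633649,  1.60000407,  0.02118979,
        1.021086  , -0.11277292]), 'qd': array([-0.00070621, -0.00111089, -0.00021052,  0.00160776, -0.00096756,
       -0.00200925, -0.00032888]), 'joint_efforts': array([-1.46565359e-03, -9.27100182e+01,  1.97923489e+00, -3.69919395e+01,
        1.77752436e-02,  8.40157358e-03, -2.11135250e-05]), 'position': array([0.14473594, 0.60766615, 0.23072574]), 'tool_rot': array([-3.14046569e+00,  6.69823399e-05,  2.90783138e+00]), 'force': array([ 0.13781549, -0.55102531, -0.1978611 ]), 'moment': array([-0.00558996,  0.03257859, -0.00140082]), 'grip_width': 0.08517734909355859}
scene {'fx': 588.3529386383549, 'fy': 588.3529386383549, 'cx': 316.0805775757996, 'cy': 245.50916294541233, 'pose': [[-0.2518, -0.7251, 0.6409, 1.5914], [0.9678, -0.1853, 0.1705, 0.2478], [-0.0049, 0.6632, 0.7484, 1.2952], [0.0, 0.0, 0.0, 1.0]]}
side {'fx': 458.780662095623, 'fy': 458.780662095623, 'cx': 318.2230207484059, 'cy': 235.40356572089667, 'pose': [[0.9, 0.1934, -0.3907, 0.1692], [-0.4352, 0.4514, -0.779, -0.7829], [0.0257, 0.8711, 0.4904, 0.5228], [0.0, 0.0, 0.0, 1.0]]}
wrist {'fx': 386.1040758411435, 'fy': 386.1040758411435, 'cx': 323.0470694867971, 'cy': 238.6204051187288, 'tool_from_camera': [[-0.0009, 0.9624, 0.2716, 0.0688], [1.0, 0.0008, 0.0004, 0.0005], [0.0001, 0.2716, -0.9624, -0.1434], [0.0, 0.0, 0.0, 1.0]]}
```

View pics/scene0.png

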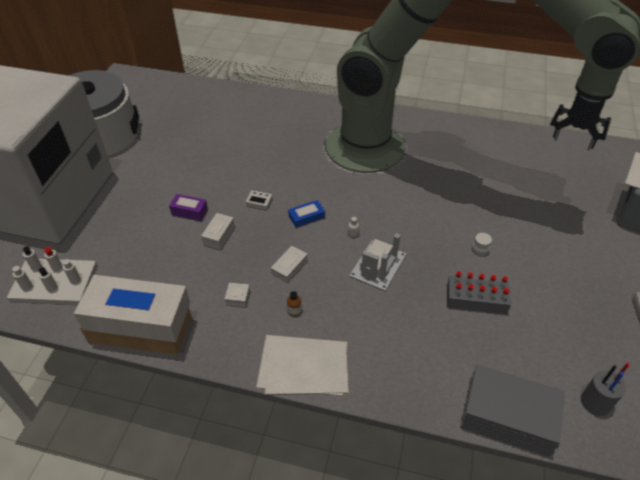

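View pics/side0.png

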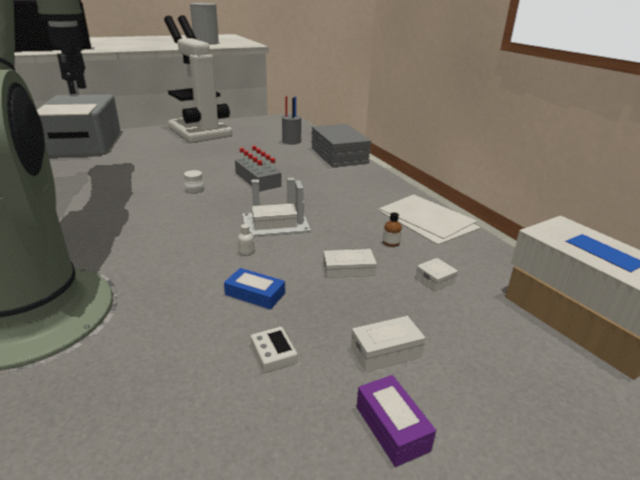

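View pics/wrist0.png

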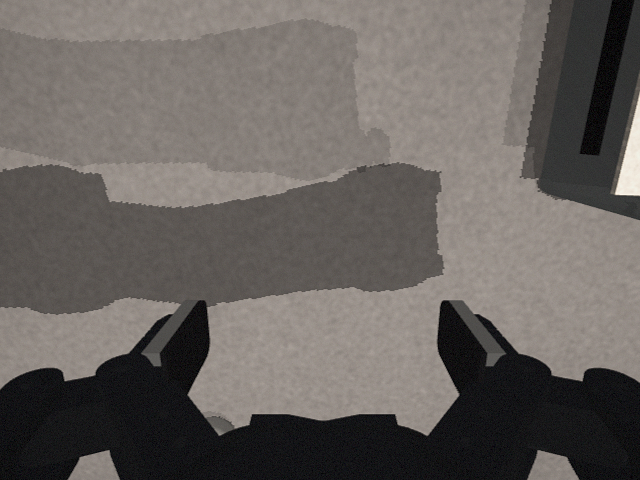

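The tall white case is at scene (218,231) / side (388,342) and the flat white case at scene (290,263) / side (350,262). The stand is at scene (378,262). Next I'll get rough positions and zoomed views.

```bash
cat > h.py <<'E'
import numpy as np,cv2
from scipy.spatial.transform import Rotation as R
def toolT(s):
    T=np.eye(4);T[:3,:3]=R.from_euler('xyz',s['tool_rot']).as_matrix();T[:3,3]=s['position'];return T
def grab(bot,n):
    s=bot.observe();f=bot.grab_frame(n)
    if 'pose' not in f: f['pose']=toolT(s)@f['tool_from_camera']
    return f
def ray(f,u,v,z):
    P=f['pose'];d=P[:3,:3]@np.array([(u-f['cx'])/f['fx'],-(v-f['cy'])/f['fy'],-1]);o=P[:3,3]
    return o+d*(z-o[2])/d[2]
def proj(f,X):
    X=np.atleast_2d(X);c=(X-f['pose'][:3,3])@f['pose'][:3,:3]
    return np.c_[f['cx']+f['fx']*c[:,0]/-c[:,2], f['cy']+f['fy']*c[:,1]/c[:,2]]
E
python3 - <<'E'
from workcell import bot
from h import *
f=grab(bot,"scene");g=grab(bot,"side")
print([k for k in f])
for n,a,b,z in [("tall",(218,229),(388,336),.042),("flat",(290,262),(350,259),.03),("stand",(378,268),(277,222),.008),("purple",(188,205),(394,405),.042),("blue",(307,211),(255,283),.03),("timer",(259,198),(274,345),.02),("small",(237,292),(437,268),.03),("reag",(354,227),(246,240),.03),("amber",(294,303),(393,232),.04),("jar",(483,242),(194,182),.03),("rack",(480,290),(257,170),.05)]:
    print(n,ray(f,*a,z)[:2].round(3),ray(g,*b,z)[:2].round(3))
cv2.imwrite("pics/zs.png",cv2.resize(f["frame"][190:310,170:410],(800,400),interpolation=cv2.INTER_CUBIC))
cv2.imwrite("pics/zd.png",cv2.resize(g["frame"][160:380,220:460],(654,600),interpolation=cv2.INTER_CUBIC))
E
```

```text
['frame', 'fx', 'fy', 'cx', 'cy', 'pose']
tall [ 0.527 -0.332] [ 0.514 -0.347]
flat [ 0.586 -0.096] [ 0.579 -0.112]
stand [0.528 0.145] [0.517 0.133]
purple [ 0.455 -0.456] [ 0.448 -0.461]
blue [ 0.379 -0.102] [ 0.377 -0.115]
timer [ 0.352 -0.265] [ 0.354 -0.271]
small [ 0.722 -0.204] [ 0.72 -0.21]
reag [0.409 0.05 ] [0.411 0.043]
amber [ 0.726 -0.044] [ 0.712 -0.067]
jar [0.376 0.422] [0.38  0.399]
rack [0.57  0.424] [0.551 0.37 ]
```

View pics/zs.png

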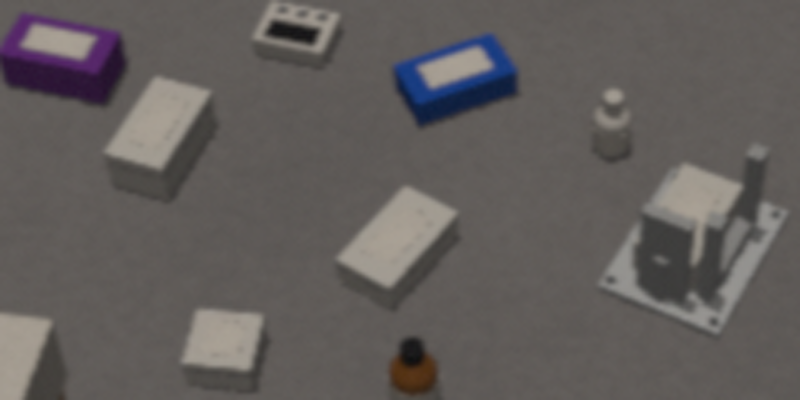

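View pics/zd.png

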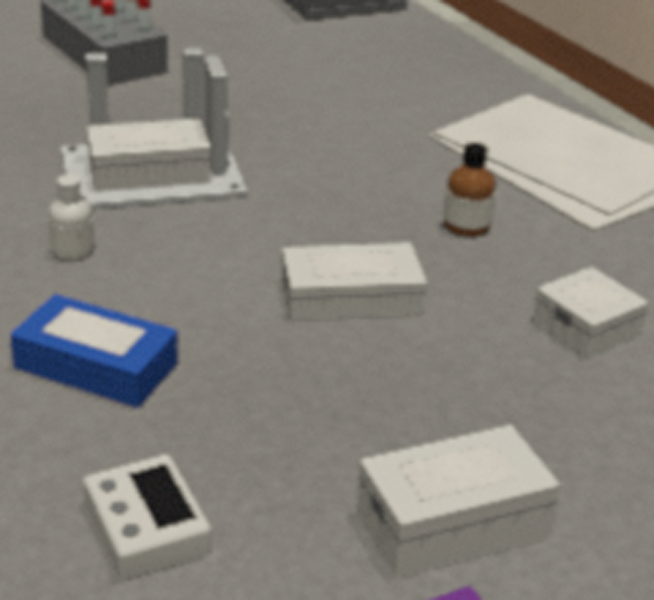

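Request:
apply_moves([
  {"travel":[-0.038,-0.03,-0.01],"twist":[0,0,-1],"claw":0.085},
  {"travel":[-0.076,-0.06,-0.02],"twist":[0,0,-3],"claw":0.085},
  {"travel":[-0.114,-0.09,-0.03],"twist":[0,0,-4],"claw":0.085},
  {"travel":[-0.152,-0.12,-0.04],"twist":[0,0,-5],"claw":0.085},
  {"travel":[-0.19,-0.15,-0.05],"twist":[0,0,-6],"claw":0.085},
  {"travel":[-0.228,-0.18,-0.06],"twist":[0,0,-8],"claw":0.085},
  {"travel":[-0.266,-0.21,-0.07],"twist":[0,0,-9],"claw":0.085},
  {"travel":[-0.304,-0.24,-0.08],"twist":[0,0,-10],"claw":0.085},
  {"travel":[-0.342,-0.27,-0.09],"twist":[0,0,-12],"claw":0.085},
  {"travel":[-0.38,-0.3,-0.09],"twist":[0,0,-13.4],"claw":0.085},
])

```text
clock: 1.25
position: [0.4463, 0.2265, 0.3227]
tool_rot: [3.14, 0.002, -3.14]
force: [1.3, 0.0, -0.6]
grip_width: 0.0848
```

Request:
apply_moves([
  {"travel":[-0.03,-0.04,0],"twist":[0,0,0],"claw":0.085},
  {"travel":[-0.06,-0.07,0],"twist":[0,0,0],"claw":0.085},
  {"travel":[-0.075,-0.09,0],"twist":[0,0,0],"claw":0.085},
  {"travel":[-0.075,-0.09,0],"twist":[0,0,0],"claw":0.085},
])

```text
clock: 1.65
position: [0.5215, 0.1347, 0.3211]
tool_rot: [-3.14, 0.0, 3.137]
force: [0.3, -0.2, -0.6]
grip_width: 0.0847
```

```bash
python3 - <<'E'
from workcell import bot
from h import *
import pickle
s=bot.observe();print(s['clock'],s['qpos'].round(3),s['position'].round(4),s['tool_rot'].round(4))
f=grab(bot,"wrist");pickle.dump(f,open('w1.pkl','wb'));cv2.imwrite("pics/w1.png",f["frame"])
E
```

```text
1.65 [-0.505  0.298  0.182  1.72  -0.057  1.13   1.26 ] [0.5215 0.1347 0.3211] [-3.1403e+00  2.0000e-04  3.1368e+00]
```

View pics/w1.png

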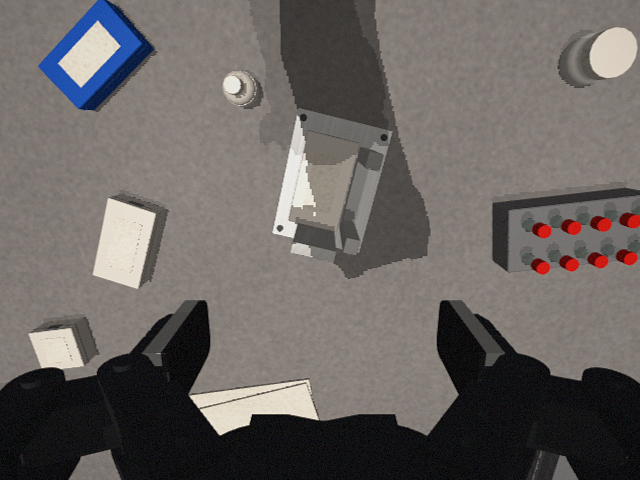

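```bash
python3 - <<'E'
import cv2
f=cv2.imread("pics/w1.png")
cv2.imwrite("pics/w1z.png",cv2.resize(f[100:270,255:415],None,fx=3.5,fy=3.5,interpolation=cv2.INTER_CUBIC))
cv2.imwrite("pics/w1f.png",cv2.resize(f[180:300,80:180],None,fx=5,fy=5,interpolation=cv2.INTER_CUBIC))
E
```

```text
(no output)
```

View pics/w1z.png

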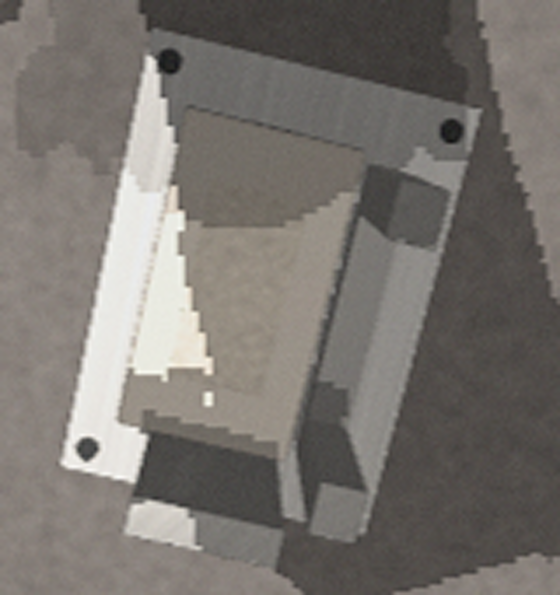

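View pics/w1f.png

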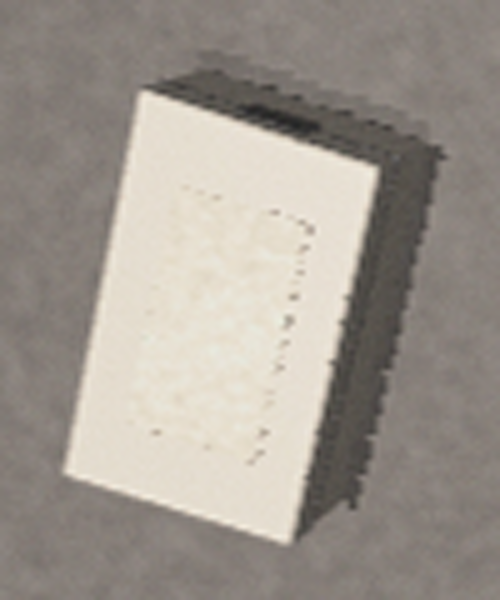

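```bash
cat >> h.py <<'E'
from scipy.optimize import least_squares
def pose2(f,pl,px,x0=(.5,0,0)):
    pl=np.array(pl,float);px=np.array(px,float)
    def W(p):
        c,s=np.cos(p[2]),np.sin(p[2]);return np.c_[p[0]+c*pl[:,0]-s*pl[:,1],p[1]+s*pl[:,0]+c*pl[:,1],pl[:,2]]
    r=least_squares(lambda p:(proj(f,W(p))-px).ravel(),x0,x_scale=[.01,.01,.05],loss='soft_l1')
    return r.x,(proj(f,W(r.x))-px).round(1)
def case(h): return [(-.05,-.028,h),(-.05,.028,h),(.05,.028,h),(.05,-.028,h)]
def unz(p,u0,v0,k): p=np.array(p,float);return (p+.5)/k-.5+[u0,v0]
E
python3 - <<'E'
from h import *
import pickle
f=pickle.load(open('w1.pkl','rb'))
z=.104
pl=[(-.05,.028,z),(-.05,.042,z),(-.034,.042,z),(-.034,.028,z),(.034,.028,z),(.034,.042,z),(.05,.042,z),(.05,.028,z),(.05,-.022,z),(.05,.022,z),(.062,-.022,z),(.062,.022,z)]
px=unz([(397,177),(450,190),(440,248),(388,235),(318,483),(365,490),(358,540),(310,530),(135,500),(285,527),(125,535),(275,570)],255,100,3.5)
p,r=pose2(f,pl,px);print("stand",p.round(4),r.tolist())
c,s=np.cos(p[2]),np.sin(p[2])
for q in [(150,30),(480,108),(62,465)]:
    w=ray(f,*unz([q],255,100,3.5)[0],.008)[:2]-p[:2]; print("plate",c*w[0]+s*w[1],-s*w[0]+c*w[1])
b,r=pose2(f,case(.044),unz([(187,105),(363,150),(277,457),(118,418)],255,100,3.5));print("base",b.round(4),r.tolist())
w=b[:2]-p[:2];print("rel",c*w[0]+s*w[1],-s*w[0]+c*w[1])
b,r=pose2(f,case(.03),unz([(140,90),(380,165),(291,545),(63,473)],80,180,5));print("flat",b.round(4),r.tolist())
E
```

```text
stand [ 0.5132  0.138  -0.231 ] [[0.5, -0.2], [0.2, -0.4], [-1.5, 0.3], [-1.3, 0.6], [1.0, -1.0], [1.6, 0.1], [-0.5, 1.1], [-0.6, 0.9], [-0.6, -1.5], [0.6, 0.4], [-0.2, -0.0], [0.6, -0.5]]
plate -0.07423413542328312 -0.04965072151074436
plate -0.07465490579790768 0.059917704824517526
plate 0.07378572547807372 -0.04993876647910262
base [ 0.5075  0.1335 -0.2533] [[-0.5, -0.7], [0.7, -0.1], [1.3, 0.9], [-1.8, 0.2]]
rel -0.004585046832877273 -0.005638067080016575
flat [ 0.5813 -0.1004 -0.3412] [[-0.2, -0.9], [0.3, 0.1], [0.1, 0.3], [-0.2, 0.5]]
```

Request:
apply_moves([
  {"travel":[-0.002,-0.048,0],"twist":[0,0,0],"claw":0.085},
  {"travel":[-0.004,-0.096,0],"twist":[0,0,0],"claw":0.085},
  {"travel":[-0.006,-0.144,0],"twist":[0,0,0],"claw":0.085},
  {"travel":[-0.01,-0.192,0],"twist":[0,0,0],"claw":0.085},
  {"travel":[-0.012,-0.24,0],"twist":[0,0,0],"claw":0.085},
  {"travel":[-0.014,-0.288,0],"twist":[0,0,0],"claw":0.085},
  {"travel":[-0.016,-0.336,0],"twist":[0,0,0],"claw":0.085},
  {"travel":[-0.018,-0.384,0],"twist":[0,0,0],"claw":0.085},
  {"travel":[-0.02,-0.43,0],"twist":[0,0,0],"claw":0.085},
  {"travel":[-0.02,-0.43,0],"twist":[0,0,0],"claw":0.085},
])

```text
clock: 2.7
position: [0.5387, -0.2967, 0.321]
tool_rot: [-3.14, -0.001, 3.136]
force: [-0.7, 0.1, -0.0]
grip_width: 0.0849
```

```bash
python3 - <<'E'
from workcell import bot
from h import *
import pickle
s=bot.observe();print(s['clock'],s['qpos'].round(3),s['position'].round(4),s['tool_rot'].round(4))
f=grab(bot,"wrist");pickle.dump(f,open('w2.pkl','wb'));cv2.imwrite("pics/w2.png",f["frame"])
E
```

```text
2.7 [ 0.168  0.448  0.352  1.528 -0.159  1.194  2.112] [ 0.5387 -0.2967  0.321 ] [-3.1395e+00 -1.0000e-03  3.1362e+00]
```

View pics/w2.png

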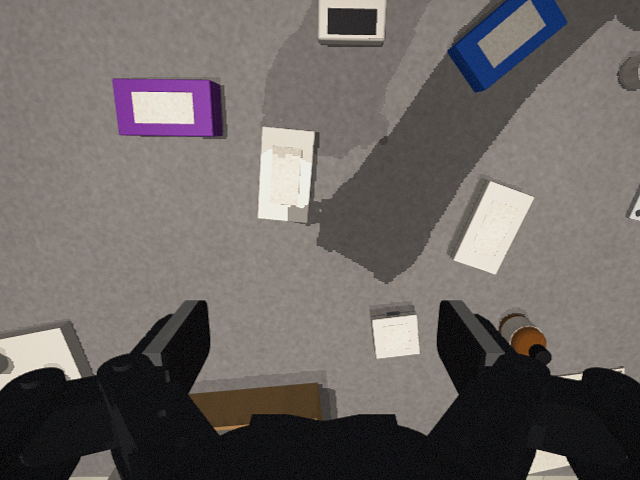

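Tall case at pixels (263,128)–(308,222), long axis nearly along world x; flat at (490,225).

```bash
python3 - <<'E'
import cv2
f=cv2.imread("pics/w2.png")
cv2.imwrite("pics/w2t.png",cv2.resize(f[115:235,240:340],None,fx=5,fy=5,interpolation=cv2.INTER_CUBIC))
cv2.imwrite("pics/w2f.png",cv2.resize(f[165:285,440:550],None,fx=5,fy=5,interpolation=cv2.INTER_CUBIC))
E
```

```text
(no output)
```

View pics/w2t.png

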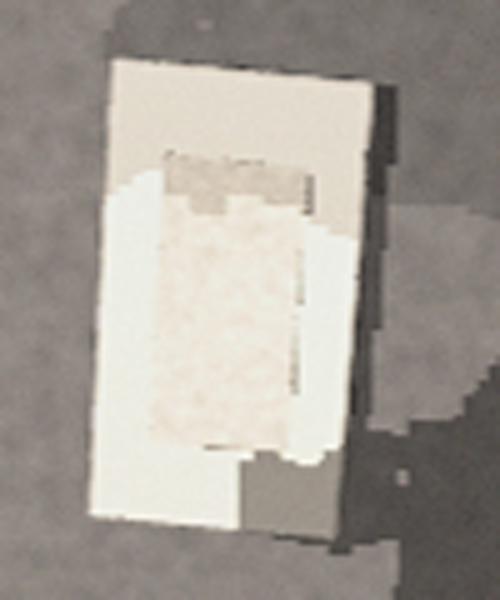

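View pics/w2f.png

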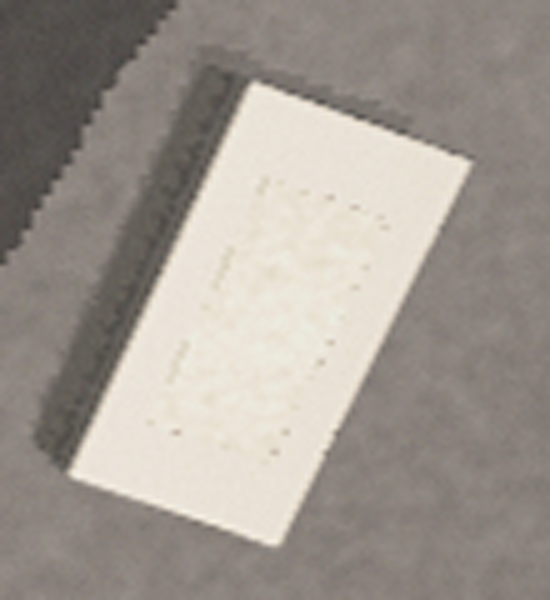

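```bash
cat >> h.py <<'E'
def rel(s,pos,yaw):
    """travel/twist(deg) from measured pose to tool-down target"""
    T=toolT(s);G=np.eye(4);G[:3,:3]=R.from_euler('xyz',[np.pi,0,yaw]).as_matrix();G[:3,3]=pos
    D=np.linalg.inv(T)@G
    return D[:3,3].round(4),np.degrees(R.from_matrix(D[:3,:3]).as_rotvec()).round(2)
E
python3 - <<'E'
from workcell import bot
from h import *
import pickle
f=pickle.load(open('w2.pkl','rb'))
t,r=pose2(f,case(.042),unz([(112,60),(373,82),(338,540),(90,515)],240,115,5));print("tall",t.round(4),r.tolist())
b,r=pose2(f,case(.03),unz([(252,80),(473,160),(278,547),(70,473)],440,165,5));print("flat",b.round(4),r.tolist())
s=bot.observe()
print(rel(s,[t[0],t[1],.15],t[2]+np.pi),rel(s,[t[0],t[1],.01],t[2]+np.pi))
E
```

```text
tall [ 0.518  -0.3379 -0.0958] [[-0.4, -0.7], [0.5, -0.2], [0.1, 0.2], [-0.2, 0.9]]
flat [ 0.5816 -0.1004 -0.3434] [[-0.1, -0.7], [0.5, -0.2], [0.2, 0.5], [-0.9, 0.6]]
(array([ 0.0212, -0.0444,  0.1709]), array([-0.02, -0.05,  5.32])) (array([ 0.0211, -0.0444,  0.3109]), array([-0.02, -0.05,  5.32]))
```

Request:
apply_moves([
  {"travel":[0.01,-0.02,0.04],"twist":[0,0,3],"claw":0.085},
  {"travel":[0.021,-0.044,0.07],"twist":[0,0,5.3],"claw":0.085},
  {"travel":[0.021,-0.044,0.118],"twist":[0,0,5.3],"claw":0.085},
  {"travel":[0.021,-0.044,0.166],"twist":[0,0,5.3],"claw":0.085},
  {"travel":[0.021,-0.044,0.214],"twist":[0,0,5.3],"claw":0.085},
  {"travel":[0.021,-0.044,0.24],"twist":[0,0,5.3],"claw":0.085},
  {"travel":[0.021,-0.044,0.24],"twist":[0,0,5.3],"claw":0.085},
])

```text
clock: 3.45
position: [0.5181, -0.3326, 0.0781]
tool_rot: [3.138, -0.005, 3.051]
force: [-0.1, 1.0, 0.3]
grip_width: 0.0851
```

```bash
python3 - <<'E'
from workcell import bot
from h import *
s=bot.observe();print(s['clock'],s['qpos'].round(3),s['position'].round(4),s['tool_rot'].round(4))
f=grab(bot,"wrist");cv2.imwrite("pics/w3.png",f["frame"])
print(rel(s,[.518,-.3379,.007],-.0958+np.pi))
E
```

```text
3.45 [ 0.289  0.723  0.279  1.744 -0.282  0.719  2.197] [ 0.5181 -0.3326  0.0781] [ 3.1384 -0.0049  3.0514]
(array([-0.0007, -0.0055,  0.0711]), array([ 0.18, -0.28,  0.32]))
```

View pics/w3.png

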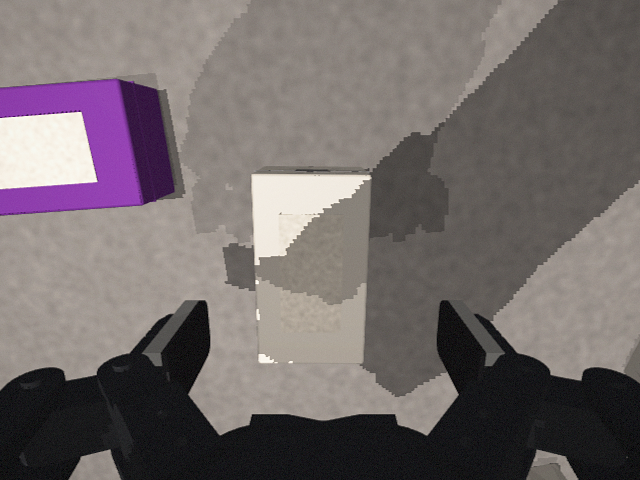

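Request:
apply_moves([
  {"travel":[0,0,0],"twist":[0,0,0],"claw":0.085},
  {"travel":[0,0,0],"twist":[0,0,0],"claw":0.085},
])

```text
clock: 3.7
position: [0.5201, -0.3359, 0.0833]
tool_rot: [-3.141, 0.003, 3.05]
force: [0.1, 0.2, 1.1]
grip_width: 0.085
```

```bash
python3 - <<'E'
from workcell import bot
from h import *
f=grab(bot,"wrist");cv2.imwrite("pics/w4.png",f["frame"])
s=bot.observe();print(s['clock'],s['position'].round(4),s['tool_rot'].round(4))
print(rel(s,[.518,-.3379,.007],-.0958+np.pi))
g=cv2.resize(f["frame"][150:380,220:400],None,fx=2.6,fy=2.6,interpolation=cv2.INTER_CUBIC);cv2.imwrite("pics/w4z.png",g)
E
```

```text
3.75 [ 0.52   -0.336   0.0831] [-3.1408e+00  2.5000e-03  3.0496e+00]
(array([ 0.002 , -0.002 ,  0.0761]), array([-0.04,  0.14,  0.22]))
```

View pics/w4z.png

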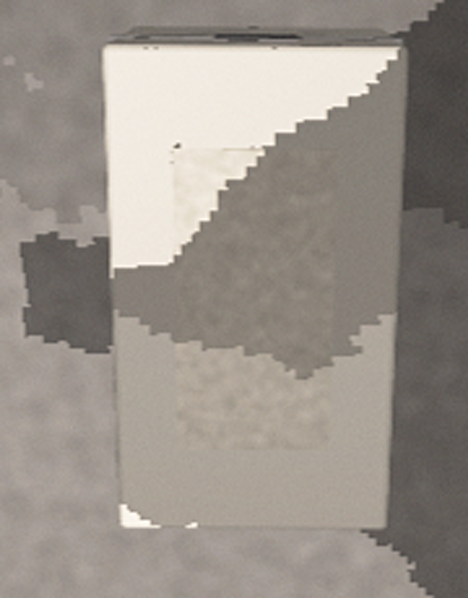

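```bash
python3 - <<'E'
from workcell import bot
from h import *
f=grab(bot,"wrist");s=bot.observe()
t,r=pose2(f,case(.042),unz([(103,45),(407,45),(387,527),(118,525)],220,150,2.6),(.52,-.33,-.1));print("tall",t.round(4),r.tolist())
print(rel(s,[t[0],t[1],.007],t[2]+np.pi))
E
```

```text
tall [ 0.5177 -0.3384 -0.1007] [[-1.1, -1.2], [0.8, -0.3], [-0.0, 1.0], [0.2, 1.1]]
(array([ 0.002 , -0.0025,  0.0758]), array([-0.03,  0.12,  0.49]))
```

Consistent with the earlier fit. Descend and grip.

Request:
apply_moves([
  {"travel":[0.002,-0.0025,0.02],"twist":[0,0,0.4],"claw":0.085},
  {"travel":[0.002,-0.0025,0.04],"twist":[0,0,0.4],"claw":0.085},
  {"travel":[0.002,-0.0025,0.06],"twist":[0,0,0.4],"claw":0.085},
  {"travel":[0.002,-0.0025,0.075],"twist":[0,0,0.4],"claw":0.085},
  {"travel":[0.002,-0.0025,0.075],"twist":[0,0,0.4],"claw":0.085},
  {"travel":[0.002,-0.0025,0.075],"twist":[0,0,0.4],"claw":0.085},
])

```text
clock: 4.4
position: [0.517, -0.3384, 0.0069]
tool_rot: [-3.141, 0.0, 3.042]
force: [-0.0, 0.4, 0.8]
grip_width: 0.0848
```

Request:
apply_moves([
  {"travel":[0,0,0],"twist":[0,0,0],"claw":0.045},
  {"travel":[0,0,0],"twist":[0,0,0],"claw":0.045},
  {"travel":[0,0,0],"twist":[0,0,0],"claw":0.045},
  {"travel":[0,0,0],"twist":[0,0,0],"claw":0.045},
  {"travel":[0,0,0],"twist":[0,0,0],"claw":0.045},
  {"travel":[0,0,0],"twist":[0,0,0],"claw":0.045},
], force=40)

```text
clock: 5.0
position: [0.5172, -0.3385, 0.0073]
tool_rot: [-3.141, 0.001, 3.042]
force: [-2.1, -0.4, 7.9]
grip_width: 0.0555
```

Request:
apply_moves([
  {"travel":[0,0,-0.02],"twist":[0,0,0],"claw":0.045},
  {"travel":[0,0,-0.06],"twist":[0,0,0],"claw":0.045},
  {"travel":[0,0,-0.1],"twist":[0,0,0],"claw":0.045},
  {"travel":[0,0,-0.14],"twist":[0,0,0],"claw":0.045},
  {"travel":[0,0,-0.18],"twist":[0,0,0],"claw":0.045},
  {"travel":[0,0,-0.2],"twist":[0,0,0],"claw":0.045},
  {"travel":[0,0,-0.2],"twist":[0,0,0],"claw":0.045},
  {"travel":[0,0,-0.2],"twist":[0,0,0],"claw":0.045},
])

```text
clock: 5.8
position: [0.5166, -0.3379, 0.2061]
tool_rot: [3.141, 0.0, 3.042]
force: [0.9, 0.3, -2.9]
grip_width: 0.0555
```

```bash
python3 - <<'E'
from workcell import bot
from h import *
f=grab(bot,"wrist");cv2.imwrite("pics/w5.png",f["frame"])
s=bot.observe();print(s['clock'],s['position'].round(4),s['tool_rot'].round(4),s['force'].round(1),s['grip_width'])
print(rel(s,[.5083,.1345,.19],-.245+np.pi))
E
```

```text
5.85 [ 0.5164 -0.3378  0.2054] [ 3.1409e+00 -1.1000e-03  3.0423e+00] [-0.3 -0.1 -2.8] 0.05568954176863041
(array([0.0548, 0.4691, 0.0157]), array([ 0.03, -0.07,  8.35]))
```

View pics/w5.png

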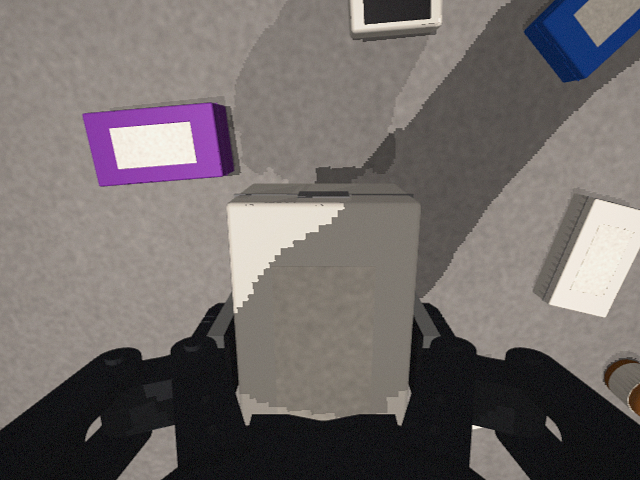

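The tall case is held squarely (edges at columns 230–418). I'll carry it over the stand.

Request:
apply_moves([
  {"travel":[0.003,0.025,0],"twist":[0,0,0],"claw":0.045},
  {"travel":[0.008,0.07,0],"twist":[0,0,1],"claw":0.045},
  {"travel":[0.014,0.118,0],"twist":[0,0,2],"claw":0.045},
  {"travel":[0.02,0.166,0],"twist":[0,0,3],"claw":0.045},
  {"travel":[0.025,0.214,0],"twist":[0,0,4],"claw":0.045},
  {"travel":[0.03,0.262,0],"twist":[0,0,5],"claw":0.045},
  {"travel":[0.036,0.31,0],"twist":[0,0,6],"claw":0.045},
  {"travel":[0.042,0.358,0],"twist":[0,0,7],"claw":0.045},
  {"travel":[0.048,0.406,0],"twist":[0,0,8],"claw":0.045},
  {"travel":[0.052,0.445,0],"twist":[0,0,8.3],"claw":0.045},
])

```text
clock: 6.85
position: [0.508, 0.1125, 0.2051]
tool_rot: [-3.141, -0.002, 2.898]
force: [0.7, -0.3, -2.5]
grip_width: 0.0554
```

Request:
apply_moves([
  {"travel":[0,0.02,0],"twist":[0,0,0],"claw":0.045},
  {"travel":[0,0.024,0],"twist":[0,0,0],"claw":0.045},
  {"travel":[0,0.024,0],"twist":[0,0,0],"claw":0.045},
  {"travel":[0,0.024,0],"twist":[0,0,0],"claw":0.045},
  {"travel":[0,0.024,0],"twist":[0,0,0],"claw":0.045},
])

```text
clock: 7.35
position: [0.5149, 0.1318, 0.2061]
tool_rot: [-3.141, -0.0, 2.896]
force: [0.1, 0.6, -2.4]
grip_width: 0.0556
```

```bash
python3 - <<'E'
from workcell import bot
from h import *
f=grab(bot,"side");cv2.imwrite("pics/s6.png",f["frame"][100:260,180:380].repeat(3,0).repeat(3,1))
s=bot.observe();print(s['clock'],s['qpos'].round(3),s['position'].round(4),s['tool_rot'].round(4),s['force'].round(1),s['grip_width'])
print(rel(s,[.5083,.1345,.051],-.245+np.pi))
E
```

```text
7.4 [-0.616  0.424  0.338  1.886 -0.181  0.861  1.138] [0.515  0.1319 0.2062] [-3.1413e+00 -2.0000e-04  2.8957e+00] [-0.3 -0.3 -1.8] 0.05552988437270491
(array([0.0071, 0.0009, 0.1552]), array([-0.02, -0.01, -0.05]))
```

View pics/s6.png

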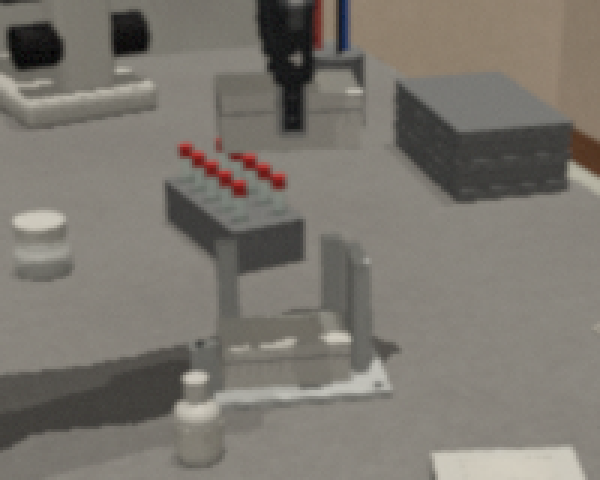

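Request:
apply_moves([
  {"travel":[0.007,0.001,0],"twist":[0,0,0],"claw":0.045},
  {"travel":[0.007,0.001,0.03],"twist":[0,0,0],"claw":0.045},
  {"travel":[0.007,0.001,0.055],"twist":[0,0,0],"claw":0.045},
  {"travel":[0.007,0.001,0.08],"twist":[0,0,0],"claw":0.045},
  {"travel":[0.007,0.001,0.08],"twist":[0,0,0],"claw":0.045},
  {"travel":[0.007,0.001,0.08],"twist":[0,0,0],"claw":0.045},
])

```text
clock: 8.0
position: [0.5084, 0.1355, 0.1269]
tool_rot: [-3.141, -0.0, 2.897]
force: [0.7, 0.4, -1.9]
grip_width: 0.0554
```

```bash
python3 - <<'E'
from workcell import bot
from h import *
s=bot.observe();print(s['clock'],s['position'].round(4),s['tool_rot'].round(4),s['force'].round(1),s['grip_width'])
print(rel(s,[.5083,.1345,.051],-.245+np.pi))
f=grab(bot,"wrist");cv2.imwrite("pics/w7.png",f["frame"])
E
```

```text
8.0 [0.5084 0.1355 0.1269] [-3.1413e+00 -2.0000e-04  2.8968e+00] [ 0.7  0.4 -1.9] 0.05539083034554529
(array([-0.0002, -0.001 ,  0.0759]), array([-0.01, -0.01,  0.01]))
```

View pics/w7.png

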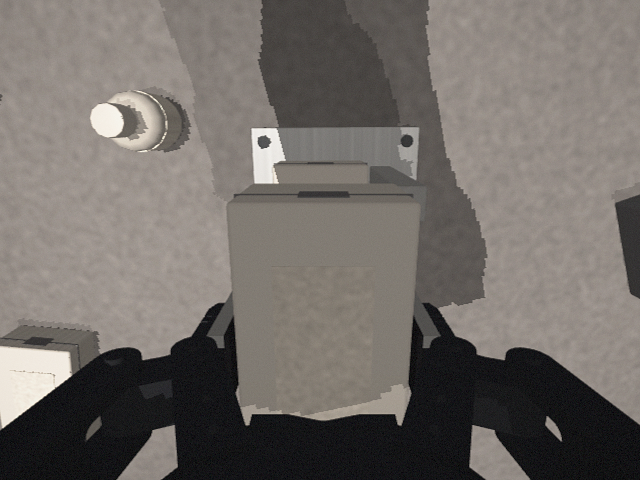

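```bash
python3 - <<'E'
import cv2
f=cv2.imread("pics/w7.png")
cv2.imwrite("pics/w7z.png",cv2.resize(f[115:215,220:440],None,fx=3.6,fy=3.6,interpolation=cv2.INTER_CUBIC))
E
```

```text
(no output)
```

View pics/w7z.png

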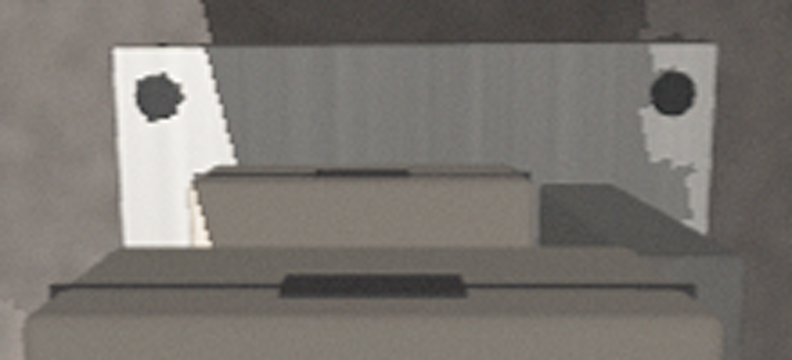

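```bash
python3 - <<'E'
from workcell import bot
from h import *
s=bot.observe();f=grab(bot,"wrist")
P=np.array([.5132,.138]);c,sn=np.cos(-.231),np.sin(-.231)
for n,q,z in [("plate",[(112,46),(717,45)],.008),("base",[(193,180),(531,180)],.044),("tall",[(28,318),(721,318)],.162)]:
    p=[ray(f,*unz([a],220,115,3.6)[0],z)[:2] for a in q]
    d=p[1]-p[0];print(n,np.round([[c*(a-P)[0]+sn*(a-P)[1],-sn*(a-P)[0]+c*(a-P)[1]] for a in p],4).tolist(),"yaw",np.arctan2(-d[0],d[1]).round(4),"len",np.hypot(*d).round(4))
E
```

```text
plate [[-0.0746, -0.0491], [-0.0731, 0.0608]] yaw -0.2439 len 0.1099
base [[-0.0534, -0.0309], [-0.0526, 0.0234]] yaw -0.2455 len 0.0544
tall [[-0.0528, -0.0294], [-0.052, 0.0255]] yaw -0.2456 len 0.0549
```

Request:
apply_moves([
  {"travel":[0,-0.0013,0.02],"twist":[0,0,0],"claw":0.045},
  {"travel":[0,-0.0013,0.04],"twist":[0,0,0],"claw":0.045},
  {"travel":[0,-0.0013,0.06],"twist":[0,0,0],"claw":0.045},
  {"travel":[0,-0.0013,0.07],"twist":[0,0,0],"claw":0.045},
  {"travel":[0,-0.0013,0.072],"twist":[0,0,0],"claw":0.045},
  {"travel":[0,-0.0013,0.072],"twist":[0,0,0],"claw":0.045},
])

```text
clock: 8.7
position: [0.5085, 0.1345, 0.055]
tool_rot: [3.141, 0.001, 2.897]
force: [0.4, -0.4, -2.3]
grip_width: 0.0555
```

```bash
python3 - <<'E'
from workcell import bot
from h import *
f=grab(bot,"side");cv2.imwrite("pics/s8.png",f["frame"][160:260,220:350].repeat(5,0).repeat(5,1))
s=bot.observe();print(s['clock'],s['position'].round(4),s['tool_rot'].round(4),s['force'].round(1),s['grip_width'])
E
```

```text
8.75 [0.5086 0.1346 0.0552] [3.1410e+00 9.0000e-04 2.8972e+00] [-0.6 -0.4 -1.7] 0.05568447132518098
```

View pics/s8.png

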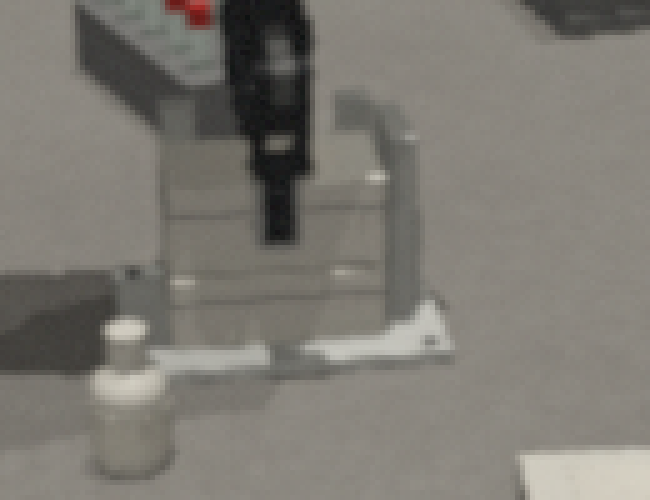

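Request:
apply_moves([
  {"travel":[0,0,0.001],"twist":[0,0,0],"claw":0.045},
  {"travel":[0,0,0.002],"twist":[0,0,0],"claw":0.045},
  {"travel":[0,0,0.003],"twist":[0,0,0],"claw":0.045},
  {"travel":[0,0,0.004],"twist":[0,0,0],"claw":0.045},
  {"travel":[0,0,0.004],"twist":[0,0,0],"claw":0.045},
])

```text
clock: 9.25
position: [0.5082, 0.1346, 0.0512]
tool_rot: [3.141, 0.0, 2.897]
force: [-6.1, -0.3, 23.2]
grip_width: 0.0555
```

Request:
apply_moves([
  {"travel":[0,0,-0.0007],"twist":[0,0,0],"claw":0.045},
  {"travel":[0,0,-0.0007],"twist":[0,0,0],"claw":0.045},
  {"travel":[0,0,-0.0007],"twist":[0,0,0],"claw":0.085},
  {"travel":[0,0,-0.0007],"twist":[0,0,0],"claw":0.085},
  {"travel":[0,0,-0.0007],"twist":[0,0,0],"claw":0.085},
  {"travel":[0,0,-0.0007],"twist":[0,0,0],"claw":0.085},
])

```text
clock: 9.85
position: [0.5081, 0.1344, 0.0509]
tool_rot: [-3.142, -0.0, 2.897]
force: [0.2, 0.2, 1.1]
grip_width: 0.0847
```

Request:
apply_moves([
  {"travel":[0,0,-0.04],"twist":[0,0,0],"claw":0.085},
  {"travel":[0,0,-0.085],"twist":[0,0,0],"claw":0.085},
  {"travel":[0,0,-0.13],"twist":[0,0,0],"claw":0.085},
  {"travel":[0,0,-0.18],"twist":[0,0,0],"claw":0.085},
  {"travel":[0,0,-0.22],"twist":[0,0,0],"claw":0.085},
  {"travel":[0,0,-0.22],"twist":[0,0,0],"claw":0.085},
])

```text
clock: 10.45
position: [0.51, 0.1349, 0.2759]
tool_rot: [3.137, 0.006, 2.897]
force: [0.4, 1.1, -0.9]
grip_width: 0.0849
```

```bash
python3 - <<'E'
from workcell import bot
from h import *
import pickle
s=bot.observe();print(s['clock'],s['position'].round(4),s['tool_rot'].round(4),s['force'].round(1),s['grip_width'])
f=grab(bot,"wrist");pickle.dump(f,open('w9.pkl','wb'));cv2.imwrite("pics/w9.png",f["frame"])
cv2.imwrite("pics/w9z.png",cv2.resize(f["frame"][90:330,210:450],None,fx=2.5,fy=2.5,interpolation=cv2.INTER_CUBIC))
E
```

```text
10.45 [0.51   0.1349 0.2759] [3.1367 0.0058 2.897 ] [ 0.4  1.1 -0.9] 0.08487244492519624
```

View pics/w9z.png

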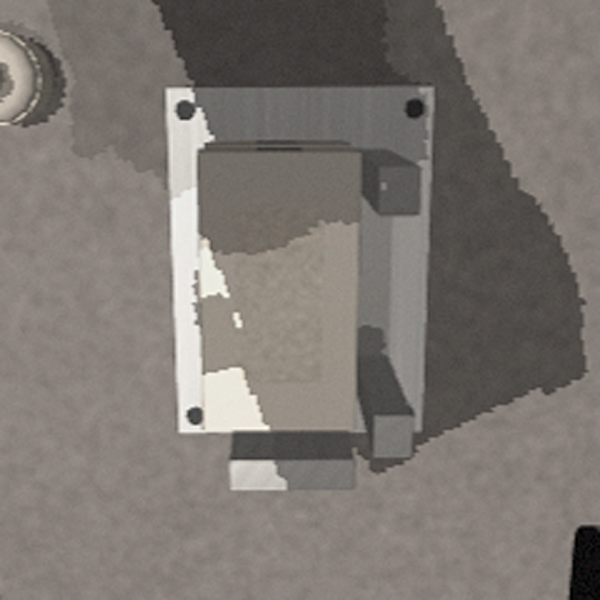

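```bash
python3 - <<'E'
from h import *
import pickle
f=pickle.load(open('w9.pkl','rb'))
z=.104;k=(210,90,2.5)
pl=[(-.05,.028,z),(-.05,.042,z),(-.034,.042,z),(-.034,.028,z),(.034,.028,z),(.034,.042,z),(.05,.042,z),(.05,.028,z),(.05,-.022,z),(.05,.022,z),(.062,-.022,z),(.062,.022,z),(-.075,-.05,.008),(-.075,.06,.008),(.075,-.05,.008)]
px=unz([(378,168),(420,165),(420,214),(380,214),(373,416),(412,415),(410,458),(374,458),(232,461),(356,461),(230,490),(355,490),(166,88),(434,87),(179,433)],*k)
p,r=pose2(f,pl,px);print("stand",p.round(4),r.tolist())
c,s=np.cos(p[2]),np.sin(p[2])
b,r=pose2(f,case(.086),unz([(198,152),(361,150),(358,433),(204,431)],*k));print("tall",b.round(4),r.tolist())
w=b[:2]-p[:2];print("rel",c*w[0]+s*w[1],-s*w[0]+c*w[1])
from workcell import bot
s=bot.observe();print(rel(s,[.5816,-.1004,.20],-.3434+np.pi),s['qpos'].round(2))
E
```

```text
stand [ 0.5137  0.138  -0.2382] [[0.1, -0.8], [0.8, 0.2], [0.2, 0.7], [-1.1, 0.9], [0.2, -0.4], [0.8, -0.2], [1.1, 0.0], [-0.6, 0.2], [-1.1, -0.5], [-0.3, -1.0], [-0.0, 0.6], [-0.0, 0.2], [-0.4, 0.0], [0.2, -0.4], [-0.1, 0.6]]
tall [ 0.5091  0.1354 -0.2421] [[-0.6, -0.2], [0.7, 0.4], [-0.2, -0.7], [0.1, 0.4]]
rel -0.0037910139441049914 -0.003691667738058125
(array([-0.127 , -0.2109,  0.073 ]), array([0.18, 0.18, 5.69])) [-0.66  0.33  0.38  1.83 -0.14  1.    1.1 ]
```

Request:
apply_moves([
  {"travel":[-0.02,-0.035,0],"twist":[0,0,1],"claw":0.085},
  {"travel":[-0.042,-0.07,0],"twist":[0,0,2],"claw":0.085},
  {"travel":[-0.065,-0.107,0],"twist":[0,0,3],"claw":0.085},
  {"travel":[-0.087,-0.144,0.01],"twist":[0,0,4],"claw":0.085},
  {"travel":[-0.109,-0.18,0.04],"twist":[0,0,5],"claw":0.085},
  {"travel":[-0.127,-0.211,0.08],"twist":[0,0,5.7],"claw":0.085},
  {"travel":[-0.127,-0.211,0.12],"twist":[0,0,5.7],"claw":0.085},
  {"travel":[-0.127,-0.211,0.16],"twist":[0,0,5.7],"claw":0.085},
  {"travel":[-0.127,-0.211,0.18],"twist":[0,0,5.7],"claw":0.085},
  {"travel":[-0.127,-0.211,0.18],"twist":[0,0,5.7],"claw":0.085},
])

```text
clock: 11.5
position: [0.5779, -0.101, 0.0873]
tool_rot: [-3.14, -0.006, 2.797]
force: [-0.7, -0.0, -0.1]
grip_width: 0.0848
```

Request:
apply_moves([
  {"travel":[0,0,0],"twist":[0,0,0],"claw":0.085},
  {"travel":[0,0,0],"twist":[0,0,0],"claw":0.085},
])

```text
clock: 11.7
position: [0.5809, -0.1011, 0.0921]
tool_rot: [3.141, 0.001, 2.798]
force: [-0.9, 0.1, 1.2]
grip_width: 0.0851
```

```bash
python3 - <<'E'
from workcell import bot
from h import *
import pickle
s=bot.observe();print(s['clock'],s['position'].round(4),s['tool_rot'].round(4),s['force'].round(1),s['grip_width'])
f=grab(bot,"wrist");pickle.dump(f,open('w10.pkl','wb'));cv2.imwrite("pics/w10.png",f["frame"])
cv2.imwrite("pics/w10z.png",cv2.resize(f["frame"][150:390,210:410],None,fx=2.5,fy=2.5,interpolation=cv2.INTER_CUBIC))
print(rel(s,[.5816,-.1004,.0],-.3434+np.pi))
E
```

```text
11.7 [ 0.5809 -0.1011  0.0921] [3.1413e+00 1.5000e-03 2.7978e+00] [-0.9  0.1  1.2] 0.08507684733307871
(array([-0.0003,  0.0009,  0.0921]), array([ 0.02,  0.08, -0.02]))
```

View pics/w10z.png

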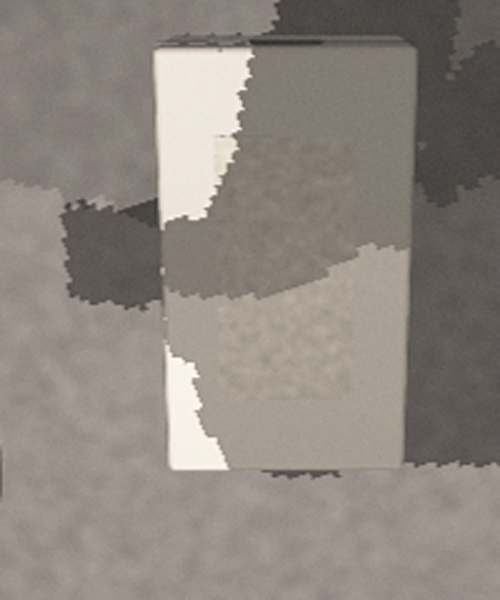

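Request:
apply_moves([
  {"travel":[0,0.001,0.03],"twist":[0,0,0],"claw":0.085},
  {"travel":[0,0.001,0.06],"twist":[0,0,0],"claw":0.085},
  {"travel":[0,0.001,0.08],"twist":[0,0,0],"claw":0.085},
  {"travel":[0,0.001,0.09],"twist":[0,0,0],"claw":0.085},
  {"travel":[0,0.001,0.09],"twist":[0,0,0],"claw":0.085},
  {"travel":[0,0.001,0.09],"twist":[0,0,0],"claw":0.085},
])

```text
clock: 12.35
position: [0.5813, -0.1002, 0.0022]
tool_rot: [3.141, 0.001, 2.798]
force: [-0.0, 0.2, 0.6]
grip_width: 0.0849
```

Request:
apply_moves([
  {"travel":[0,0,0],"twist":[0,0,0],"claw":0.045},
  {"travel":[0,0,0],"twist":[0,0,0],"claw":0.045},
  {"travel":[0,0,0],"twist":[0,0,0],"claw":0.045},
  {"travel":[0,0,0],"twist":[0,0,0],"claw":0.045},
  {"travel":[0,0,0],"twist":[0,0,0],"claw":0.045},
  {"travel":[0,0,0],"twist":[0,0,0],"claw":0.045},
], force=40)

```text
clock: 12.95
position: [0.5812, -0.1001, 0.002]
tool_rot: [3.141, 0.001, 2.798]
force: [-1.3, 1.2, 9.7]
grip_width: 0.0555
```

Request:
apply_moves([
  {"travel":[0,0,-0.02],"twist":[0,0,0],"claw":0.045},
  {"travel":[0,0,-0.06],"twist":[0,0,0],"claw":0.045},
  {"travel":[0,0,-0.1],"twist":[0,0,0],"claw":0.045},
  {"travel":[0,0,-0.14],"twist":[0,0,0],"claw":0.045},
  {"travel":[0,0,-0.18],"twist":[0,0,0],"claw":0.045},
  {"travel":[0,0,-0.2],"twist":[0,0,0],"claw":0.045},
  {"travel":[0,0,-0.2],"twist":[0,0,0],"claw":0.045},
  {"travel":[0,0,-0.2],"twist":[0,0,0],"claw":0.045},
])

```text
clock: 13.75
position: [0.5805, -0.0998, 0.2009]
tool_rot: [3.141, 0.0, 2.798]
force: [0.6, 0.3, -3.1]
grip_width: 0.0552
```

```bash
python3 - <<'E'
from workcell import bot
from h import *
import pickle
s=bot.observe();print(s['clock'],s['position'].round(4),s['tool_rot'].round(4),s['force'].round(1),s['grip_width'])
f=grab(bot,"wrist");pickle.dump((s,f),open('w11.pkl','wb'));cv2.imwrite("pics/w11.png",f["frame"])
print(rel(s,[.5091,.1354,.2],-.2382+np.pi))
E
```

```text
13.75 [ 0.5805 -0.0998  0.2009] [3.1412e+00 1.0000e-04 2.7981e+00] [ 0.6  0.3 -3.1] 0.05522452552361415
(array([0.1464, 0.1974, 0.0009]), array([ 0.02,  0.01, -6.03]))
```

View pics/w11.png

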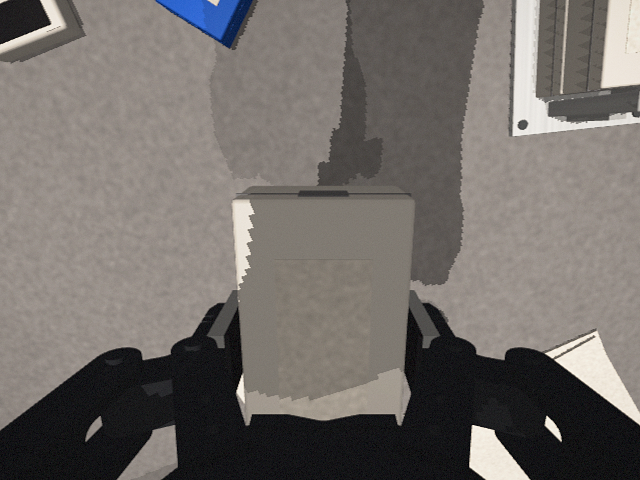

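The flat case is held squarely. I'll carry it above the column.

Request:
apply_moves([
  {"travel":[0.012,0.017,0],"twist":[0,0,-0.5],"claw":0.045},
  {"travel":[0.038,0.051,0],"twist":[0,0,-2],"claw":0.045},
  {"travel":[0.064,0.086,0],"twist":[0,0,-3],"claw":0.045},
  {"travel":[0.09,0.121,0],"twist":[0,0,-4],"claw":0.045},
  {"travel":[0.117,0.157,0],"twist":[0,0,-5],"claw":0.045},
  {"travel":[0.138,0.186,0],"twist":[0,0,-6],"claw":0.045},
  {"travel":[0.147,0.197,0],"twist":[0,0,-6],"claw":0.045},
  {"travel":[0.147,0.197,0.02],"twist":[0,0,-6],"claw":0.045},
  {"travel":[0.147,0.197,0.05],"twist":[0,0,-6],"claw":0.045},
  {"travel":[0.147,0.197,0.06],"twist":[0,0,-6],"claw":0.045},
])

```text
clock: 14.8
position: [0.5072, 0.1341, 0.1381]
tool_rot: [-3.139, -0.003, 2.902]
force: [-0.5, -0.4, -1.2]
grip_width: 0.0553
```

Request:
apply_moves([
  {"travel":[0,0,0],"twist":[0,0,0],"claw":0.045},
  {"travel":[0,0,0],"twist":[0,0,0],"claw":0.045},
  {"travel":[0,0,0],"twist":[0,0,0],"claw":0.045},
])

```text
clock: 15.1
position: [0.5092, 0.1348, 0.1419]
tool_rot: [3.141, 0.001, 2.902]
force: [0.3, 0.6, -2.0]
grip_width: 0.0554
```

```bash
python3 - <<'E'
from workcell import bot
from h import *
import pickle
s=bot.observe();print(s['clock'],s['position'].round(4),s['tool_rot'].round(4),s['force'].round(1),s['grip_width'],s['qpos'].round(2))
f=grab(bot,"wrist");pickle.dump((s,f),open('w12.pkl','wb'));cv2.imwrite("pics/w12.png",f["frame"])
print(rel(s,[.5091,.1354,.088],-.2382+np.pi))
g=grab(bot,"side");cv2.imwrite("pics/s12.png",g["frame"][140:260,210:360].repeat(5,0).repeat(5,1))
E
```

```text
15.1 [0.5092 0.1348 0.1419] [3.1409e+00 1.0000e-03 2.9020e+00] [ 0.3  0.6 -2. ] 0.05541237918920393 [-0.63  0.52  0.35  1.96 -0.26  0.71  1.21]
(array([0.0003, 0.0005, 0.0539]), array([ 0.04,  0.06, -0.08]))
```

View pics/w12.png

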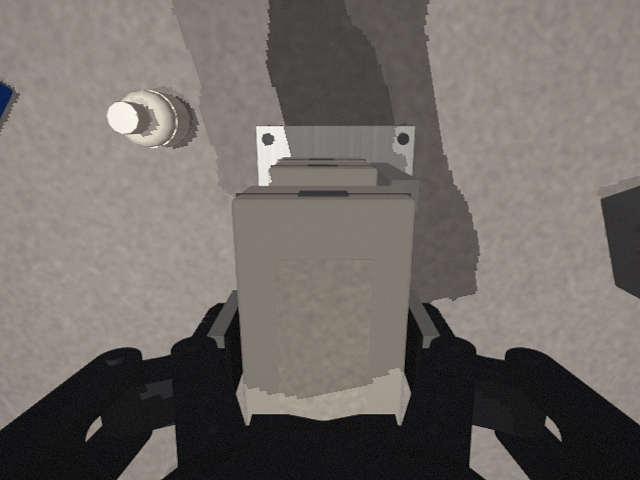

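View pics/s12.png

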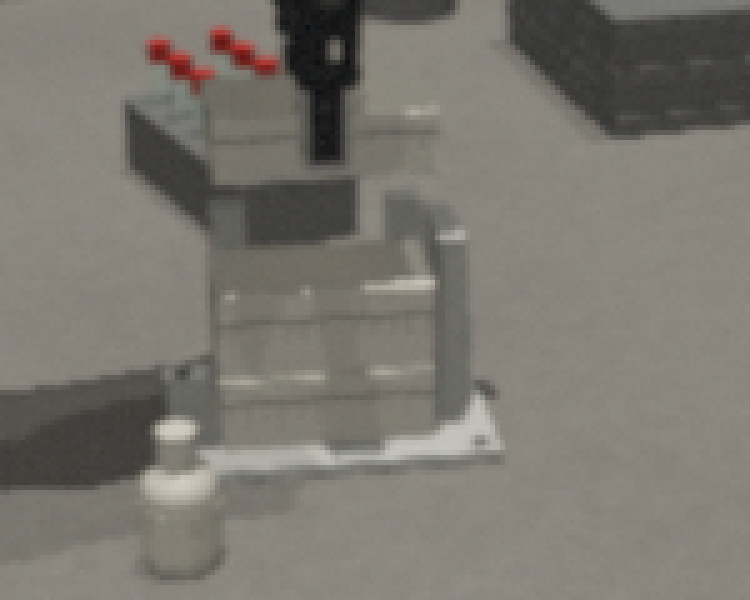

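Request:
apply_moves([
  {"travel":[0,0,0.02],"twist":[0,0,0],"claw":0.045},
  {"travel":[0,0,0.035],"twist":[0,0,0],"claw":0.045},
  {"travel":[0,0,0.047],"twist":[0,0,0],"claw":0.045},
  {"travel":[0,0,0.05],"twist":[0,0,0],"claw":0.045},
  {"travel":[0,0,0.05],"twist":[0,0,0],"claw":0.045},
  {"travel":[0,0,0.05],"twist":[0,0,0],"claw":0.045},
])

```text
clock: 15.8
position: [0.509, 0.135, 0.0916]
tool_rot: [3.141, 0.001, 2.902]
force: [0.3, 0.1, -1.7]
grip_width: 0.0552
```

Request:
apply_moves([
  {"travel":[0,0,0.001],"twist":[0,0,0],"claw":0.045},
  {"travel":[0,0,0.002],"twist":[0,0,0],"claw":0.045},
  {"travel":[0,0,0.003],"twist":[0,0,0],"claw":0.045},
  {"travel":[0,0,0.003],"twist":[0,0,0],"claw":0.045},
])

```text
clock: 16.2
position: [0.5087, 0.135, 0.0881]
tool_rot: [3.141, 0.0, 2.903]
force: [1.0, 0.3, -1.6]
grip_width: 0.0555
```

Request:
apply_moves([
  {"travel":[0,0,0.0005],"twist":[0,0,0],"claw":0.045},
  {"travel":[0,0,0.0005],"twist":[0,0,0],"claw":0.045},
])

```text
clock: 16.4
position: [0.5088, 0.135, 0.088]
tool_rot: [3.141, 0.0, 2.902]
force: [-4.0, -0.4, 11.3]
grip_width: 0.0554
```

Request:
apply_moves([
  {"travel":[0,0,0.0005],"twist":[0,0,0],"claw":0.045},
  {"travel":[0,0,0.0005],"twist":[0,0,0],"claw":0.045},
])

```text
clock: 16.6
position: [0.5087, 0.135, 0.088]
tool_rot: [3.141, 0.0, 2.903]
force: [-7.4, -0.7, 23.8]
grip_width: 0.0554
```

Request:
apply_moves([
  {"travel":[0,0,-0.0008],"twist":[0,0,0],"claw":0.045},
  {"travel":[0,0,-0.0008],"twist":[0,0,0],"claw":0.045},
  {"travel":[-0.001,0,-0.0008],"twist":[0,0,0],"claw":0.045},
  {"travel":[-0.002,0,-0.0008],"twist":[0,0,0],"claw":0.045},
  {"travel":[-0.002,0,-0.0008],"twist":[0,0,0],"claw":0.045},
])

```text
clock: 17.1
position: [0.51, 0.1347, 0.088]
tool_rot: [3.142, -0.001, 2.903]
force: [-8.3, 1.9, 12.9]
grip_width: 0.0557
```

Request:
apply_moves([
  {"travel":[-0.0005,0,0],"twist":[0,0,0],"claw":0.045},
  {"travel":[-0.001,0,0],"twist":[0,0,0],"claw":0.045},
  {"travel":[-0.001,0,0],"twist":[0,0,0],"claw":0.045},
])

```text
clock: 17.4
position: [0.5109, 0.1345, 0.0881]
tool_rot: [3.141, -0.001, 2.903]
force: [-6.7, 1.4, 13.4]
grip_width: 0.0554
```

Request:
apply_moves([
  {"travel":[0,0,-0.0004],"twist":[0,0,0],"claw":0.045},
  {"travel":[0,0,-0.0004],"twist":[0,0,0],"claw":0.045},
])

```text
clock: 17.6
position: [0.5116, 0.1342, 0.0881]
tool_rot: [-3.141, 0.0, 2.903]
force: [0.7, 1.2, -2.1]
grip_width: 0.0555
```

Request:
apply_moves([
  {"travel":[-0.0005,0,0],"twist":[0,0,0],"claw":0.045},
  {"travel":[-0.0005,0,0],"twist":[0,0,0],"claw":0.045},
])

```text
clock: 17.8
position: [0.5116, 0.1342, 0.088]
tool_rot: [-3.141, -0.001, 2.903]
force: [-4.9, 1.8, 2.3]
grip_width: 0.0555
```

Request:
apply_moves([
  {"travel":[-0.0004,0,0],"twist":[0,0,0],"claw":0.045},
  {"travel":[-0.0004,0,0],"twist":[0,0,0],"claw":0.045},
])

```text
clock: 18.0
position: [0.5116, 0.1342, 0.088]
tool_rot: [-3.141, -0.002, 2.903]
force: [-8.1, 2.4, 5.2]
grip_width: 0.0554
```

Request:
apply_moves([
  {"travel":[-0.0003,0,0],"twist":[0,0,0],"claw":0.045},
  {"travel":[-0.0003,0,0],"twist":[0,0,0],"claw":0.045},
])

```text
clock: 18.2
position: [0.5116, 0.1342, 0.088]
tool_rot: [-3.141, -0.002, 2.903]
force: [-10.1, 2.4, 7.8]
grip_width: 0.0553
```

Request:
apply_moves([
  {"travel":[0.0005,0,-0.0002],"twist":[0,0,0],"claw":0.045},
  {"travel":[0.0005,0.001,-0.0002],"twist":[0,0,0],"claw":0.045},
  {"travel":[0.0005,0.002,-0.0002],"twist":[0,0,0],"claw":0.045},
  {"travel":[0.0005,0.002,-0.0002],"twist":[0,0,0],"claw":0.045},
])

```text
clock: 18.6
position: [0.5119, 0.1354, 0.0881]
tool_rot: [-3.14, -0.002, 2.902]
force: [-6.9, -2.1, 1.9]
grip_width: 0.0554
```

Request:
apply_moves([
  {"travel":[0,0.0005,0],"twist":[0,0,0],"claw":0.045},
  {"travel":[0,0.001,0],"twist":[0,0,0],"claw":0.045},
  {"travel":[0,0.001,0],"twist":[0,0,0],"claw":0.045},
])

```text
clock: 18.9
position: [0.5121, 0.1362, 0.0881]
tool_rot: [-3.14, -0.002, 2.902]
force: [-7.0, -2.6, 2.4]
grip_width: 0.0551
```

Request:
apply_moves([
  {"travel":[0,0.0005,0],"twist":[0,0,0],"claw":0.045},
  {"travel":[0,0.001,0],"twist":[0,0,0],"claw":0.045},
  {"travel":[0,0.001,0],"twist":[0,0,0],"claw":0.045},
])

```text
clock: 19.2
position: [0.5123, 0.1372, 0.0881]
tool_rot: [-3.14, -0.002, 2.902]
force: [-6.9, -2.6, 2.9]
grip_width: 0.0551
```

Request:
apply_moves([
  {"travel":[0,0.0005,0],"twist":[0,0,0],"claw":0.045},
  {"travel":[0,0.0005,0],"twist":[0,0,0],"claw":0.045},
])

```text
clock: 19.4
position: [0.5124, 0.1377, 0.0881]
tool_rot: [-3.14, -0.002, 2.902]
force: [-8.1, -3.3, 2.8]
grip_width: 0.0552
```

Request:
apply_moves([
  {"travel":[0,0.0005,0],"twist":[0,0,0],"claw":0.045},
  {"travel":[0,0.0005,0],"twist":[0,0,0],"claw":0.045},
])

```text
clock: 19.6
position: [0.5124, 0.1377, 0.0881]
tool_rot: [-3.14, -0.002, 2.902]
force: [-8.4, -5.5, 5.0]
grip_width: 0.0553
```

Both fences are touched (the position stopped at x 0.5124, y 0.1377 while force grew). I'll press a bit harder on both.

Request:
apply_moves([
  {"travel":[-0.0003,0.0003,0],"twist":[0,0,0],"claw":0.045},
  {"travel":[-0.0006,0.0006,0],"twist":[0,0,0],"claw":0.045},
  {"travel":[-0.0008,0.0008,0],"twist":[0,0,0],"claw":0.045},
  {"travel":[-0.0008,0.0008,0],"twist":[0,0,0],"claw":0.045},
])

```text
clock: 20.0
position: [0.5124, 0.1377, 0.0881]
tool_rot: [-3.138, -0.004, 2.901]
force: [-15.7, -9.7, 12.3]
grip_width: 0.0554
```

```bash
python3 - <<'E'
from workcell import bot
from h import *
s=bot.observe();print(s['clock'],s['position'].round(4),s['tool_rot'].round(4),s['force'].round(1),s['moment'].round(2),s['grip_width'])
c,sn=np.cos(-.2385),np.sin(-.2385);F=s['force'];print("stand frame",c*F[0]+sn*F[1],-sn*F[0]+c*F[1])
E
```

```text
20.0 [0.5124 0.1377 0.0881] [-3.1384 -0.0037  2.9015] [-15.7  -9.7  12.3] [-1.96  2.93  0.15] 0.05540393590099822
stand frame -13.001303785699825 -13.12132481689657
```

Request:
apply_moves([
  {"travel":[-0.0002,0.0003,-0.0001],"twist":[0,0,0],"claw":0.045},
  {"travel":[-0.0003,0.0006,-0.0003],"twist":[0,0,0],"claw":0.045},
  {"travel":[-0.0003,0.0006,-0.0003],"twist":[0,0,0],"claw":0.045},
  {"travel":[-0.0003,0.0006,-0.0003],"twist":[0,0,0],"claw":0.045},
])

```text
clock: 20.4
position: [0.5124, 0.1377, 0.0881]
tool_rot: [-3.138, -0.004, 2.901]
force: [-16.6, -12.3, 9.2]
grip_width: 0.055
```

```bash
python3 - <<'E'
from workcell import bot
from h import *
f=grab(bot,"side");h=grab(bot,"scene");w=grab(bot,"wrist")
cv2.imwrite("pics/s20.png",cv2.resize(f["frame"][140:260,210:360],None,fx=5,fy=5,interpolation=cv2.INTER_CUBIC))
cv2.imwrite("pics/c20.png",cv2.resize(h["frame"][190:310,300:450],None,fx=5,fy=5,interpolation=cv2.INTER_CUBIC))
cv2.imwrite("pics/w20.png",w["frame"])
s=bot.observe();print(s['clock'],s['position'].round(4),s['tool_rot'].round(4),s['force'].round(1),s['moment'].round(2),s['grip_width'])
c,sn=np.cos(-.2385),np.sin(-.2385);F=s['force'];print("stand frame",c*F[0]+sn*F[1],-sn*F[0]+c*F[1])
E
```

```text
20.55 [0.5124 0.1377 0.0881] [-3.1376 -0.0044  2.9013] [-16.3 -12.1  10.6] [-2.52  3.11  0.2 ] 0.05528169330285456
stand frame -12.936617154415034 -15.607310452080133
```

View pics/s20.png

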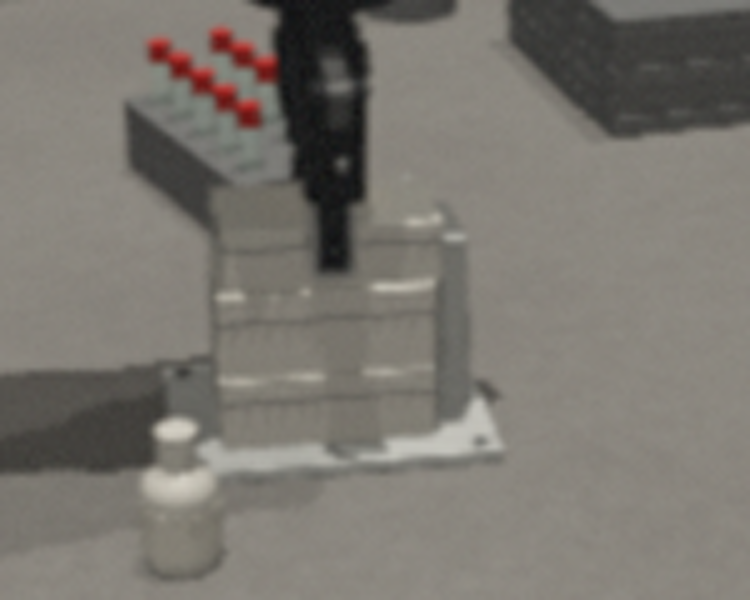

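View pics/c20.png

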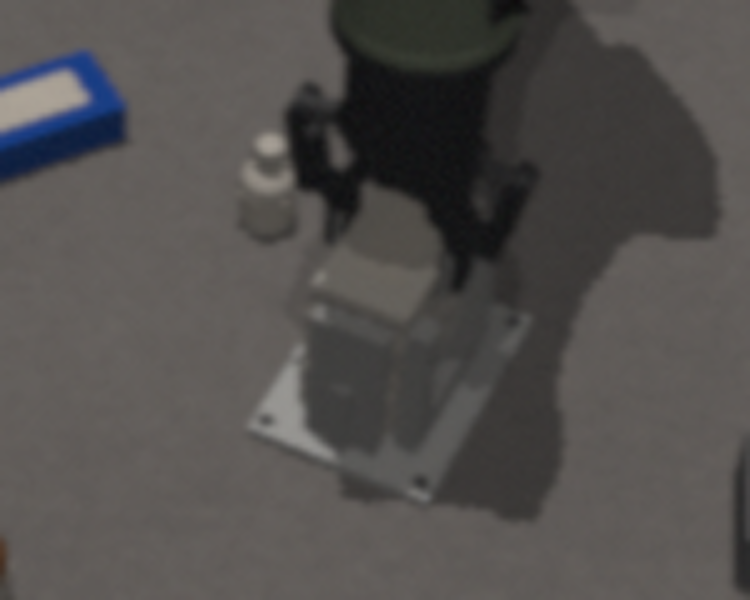

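View pics/w20.png

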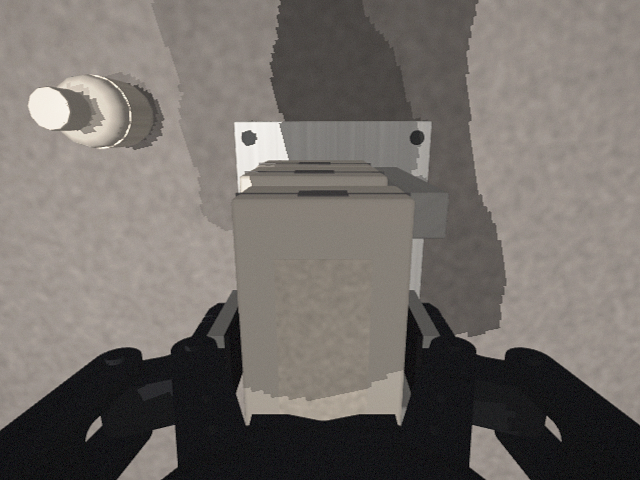

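The flat case's edge (column 413) meets the side upright, and the column looks square. I'll hold briefly, check the forces are steady, and hand in.

Request:
apply_moves([
  {"travel":[0,0,0],"twist":[0,0,0],"claw":0.045},
  {"travel":[0,0,0],"twist":[0,0,0],"claw":0.045},
  {"travel":[0,0,0],"twist":[0,0,0],"claw":0.045},
  {"travel":[0,0,0],"twist":[0,0,0],"claw":0.045},
  {"travel":[0,0,0],"twist":[0,0,0],"claw":0.045},
])

```text
clock: 21.05
position: [0.5124, 0.1377, 0.0881]
tool_rot: [-3.138, -0.004, 2.901]
force: [-17.4, -13.6, 9.2]
grip_width: 0.0554
```

```bash
python3 - <<'E'
from workcell import bot
s=bot.observe();print(s['clock'],s['position'].round(4),s['force'].round(1),abs(s['qd']).max())
print(bot.job_done())
E
```

```text
21.05 [0.5124 0.1377 0.0881] [-17.4 -13.6   9.2] 0.0024725648875737346
the job is handed in; nothing more can be done
None
```

I set the tall case on the base case and let go of it, then placed the flat case on top. I pressed the flat case into the corner and handed the job in at 21.05 s, still gripping it there.

**Tall case:** after release it measured about 3.8 mm short of the end fence and 3.7 mm short of the side fence. Before it was placed, the base case measured about 4 to 5 mm short of each, so the two should be well within 8 mm. I did not re-measure the lower cases exactly after pressing, but the last pictures showed the column straight.

**Flat case:** at hand-in it pushed about 13–14 N along the stand's x and about 17 N along y, plus about 9 N downwards, with the arm nearly at rest. These are wrist forces. Friction carries an unknown share, so the force on each fence could not be measured separately. I took it as touching both fences because the case stopped at each one while the force kept rising.

**Disagreements:** my camera estimate of the stand put the held case about 1.2 mm (x) and 0.6 mm (y) short of flush. That is within the camera calibration error. The tool yaw at the end was within about 0.003 rad of the stand's measured yaw.

No bystander was touched as far as the pictures and forces showed.

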